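# Build up a cold-holding pan: spacer over the cold pack, ramekin on the spacer

## Robot

A 7-joint arm with a two-finger parallel gripper is mounted at the origin on a cart in front of the work surface, level with it; the furniture and walls round the work are solid. World frame = base frame: x ahead of the robot, y to its left, z up, the work surface at z = 0. Lengths are in m, angles in rad, forces in N, time in s.
With the tool pointing down it reaches from about 0.4 to 0.9 m from the base axis. Payload 5.6 kg.
Tool frame: the origin (TCP) lies midway between the tips of the shut fingers; the grasp point (between the pads) lies 19 mm behind it; z points along the fingers, y is the line along which they close (so a half turn about z gives the same grasp; the last joint's range is limited). The gripper opens to 92 mm and grips with 3 to 60 N. Pads are 20 mm wide; open, the fingers measure 128 mm over their backs; the gripper's body (75 mm by 189 mm) begins 69 mm behind the grasp point.
Start: joints at [-1.326, 0.468, -0.012, 1.603, 0.006, 1.071, -0.056], TCP at [0.185, 0.623, 0.215] pointing down, gripper open.
Joint ranges: [-2.53, 2.53], [-0.31, 2.02], [-1.57, 1.55], [0.28, 2.44], [-1.29, 4.43], [0.15, 1.84], [-2.92, 2.92]. Speed limits (rad/s): [2.57, 2.57, 3.14, 3.14, 3.14, 3.14, 3.14].

## Interface

Orientations are given as a unit quaternion [w, x, y, z].
In Python, from bench import status, imaging, ticket gives the robot as it stands.
- The arm moves only by the tool arm_command, never from a script. Its argument "deltas" is a list of rows, each a list of 5 numbers: the finger opening in cm, from 0 to 9.19, then the shift along the tool's x, y, z in cm, then the turn about the tool's z in degrees. A call has 1 to 10 rows; each row shifts and turns the commanded pose from where the row before left it, along the tool's axes as they then stand; what a row does not reach is not made up. A row lasts 1/10 s, in which the tool goes at most 50 mm and 8.59 degrees, less where a joint would pass 70% of its speed; a pose out of reach is approached as far as the arm can. A call is refused whole if a number of a shift passes 5 or a number of a turn 8.59, either way. A call with a gripper value outside its range is refused whole. The fingers move at their own pace and stop on an object; the grip force is fixed at half the most. Time passes only in rows, so rows that do not move let the fingers close. It gives the time, the measured TCP pose, the force, the opening and the grip force at its end, in the units of the state.
- status.observe(): the state, without advancing time (a new reading comes with each control period).
- imaging.read_camera(name): name is "scene" or "top" or "wrist"; returns (picture, depth): 480x640x3 uint8, red, green, blue; 480x640 float32, m along the optical axis (not along the pixel's ray), 0 where there is no reading.
- imaging.camera_info(name): a dict with "vfov" (degrees; the focal length in pixels is half the picture's height over the tangent of half this angle, whatever the lens; pixels are square), "cx", "cy" (the principal point, pixels), "dist" ([k1, k2, p1, p2, k3] as OpenCV has them; the pictures are not rectified), "extrinsics" (4x4, takes a point from camera to world coordinates); the wrist camera has in their place "hand_eye" (4x4, takes a point from camera to tool coordinates, whose origin is the TCP and whose axes are the flange's). Camera axes: x right, y down, z forward; pixel columns grow to the right and rows downward; lengths in m; the calibration is good to about 2 mm. A picture is of the moment at which its call begins: read the wrist's pose just before it. camera_info takes no time and is no camera call.
- ticket.finish_job(): hands the job in; it is judged then, once.
The state is a dict: "time": time; "qpos": joint angles; "joint_vel": joint speeds; "tau": joint torques, N m; "tool_pos": TCP position; "tool_rot": TCP orientation; "contact_force": force on the tool from outside, world axes, zero at the start; "ft_torque": the same for the moment, N m; "grip_width": finger opening in m; "grasp_force": force on a finger pad.
Only numpy, scipy, OpenCV 4.12 (cv2) and the standard library are available. Lean on these libraries where they do the work, as an engineer would, in place of code of your own. Each camera call takes 0.05 s, during which the arm holds its last target. There are 200 camera calls.

## Task

Set up the chill pan for service: take the slotted plastic spacer off the sloping draining stand and lay it flat on the cold pack inside the pan, collar upwards, then stand the ramekin upright inside the spacer's round collar so that it does not touch the frozen pack. Set both down rather than dropping them, and leave the salt jar and the metal shaker where they stand.

Things in the scene. Friction and masses are not known exactly. Their poses are not given: they have to be found in the camera images.
- spacer: Loose white slotted plastic plate, 124 (x) x 150 (y) mm, 80 g; origin: centre of its flat underside, z = its upper side. Upper face 8 mm above the origin, with a round collar in the middle and a lifting lug at each end of the long side. Unchanged by a half turn about z. Starts on the draining stand, tilted 30 degrees from level.
- spacer_collar (a point): Centre of the spacer's collar, on the plate's upper face, 8 mm above the spacer's origin; axes as the spacer. The collar is 10 mm high and widens upwards: inner radius 46 mm at the plate, 52 mm at the top. The ramekin's foot belongs here, with about 6 mm of play all round.
- lug_a (a point): Middle of the top edge of the lifting lug at the spacer's +y end, 46 mm above the spacer's underside; axes as the spacer. The lug is a solid upright tab, 50 mm along x, 9 mm thick along y, standing 38 mm above the plate and centred 70.5 mm from the plate's centre; the collar's rim is 11 mm from its inner face.
- lug_b (a point): The same point on the equal lug at the spacer's -y end.
- chill_pan: Shallow open stainless pan, fixed. Origin: centre of its underside; x, y along its sides. Inside 138 (x) x 164 (y) mm, over the rim 152 x 178 mm, floor 4 mm thick, rim 40 mm high. A cold pack lies in it, top 26 mm above the pan's origin: a seated spacer has its origin at that height, long side along the pan's y, with 7 mm of play each side.
- cold_pack: Pale blue-grey hard-shell cold pack, 128 (x) x 154 (y) x 22 mm, 450 g, already lying loose in the pan and staying there; origin at the centre of its underside.
- drain_stand: Sloping draining stand of steel wire, fixed, about 135 (x) x 110 (y) mm, 100 mm high; origin at the centre of its footprint on the table. It rises towards its +x at 30 degrees, so the spacer's face looks to its -x and up. A wire lip 15 mm high stops the spacer's low edge: lift the spacer off square to the slope. The lugs overhang the wires at both sides.
- ramekin: Loose white ceramic ramekin, empty, round, 140 g, 43 mm high, outer radius 50 mm at the rim, 40 mm at the foot; origin at the centre of its foot. Wall about 6 mm thick, mid-wall radius 45 mm at a height of 33 mm, inner floor about 10 mm up. Can be pinched by the rim with one finger inside. Its yaw does not matter.
- salt_jar: Bystander: clear jar of salt with a tan lid, 72 mm across, 78 mm high; origin at the centre of its foot.
- shaker_steel: Bystander: metal shaker with a handle, 69 x 96 mm, 105 mm high; origin at the centre of its foot.
Mind the look-alikes: they are no part of the job. Leave any blue look-alike of the ramekin alone.

How it is judged:
By the outcome, as a careful person would: the job done as asked, in the order asked, and still so for the second after the job is handed in, with the robot touching nothing.
It also fails if it takes over 58 s, if anything falls off the work surface, if the arm or the gripper's body presses on something with over 40 N, if the wrist force passes 120 N, or if a joint passes its speed limit or range.

## Working session

There is one attempt and no reset: what is moved stays moved. The work goes in short steps, Python scripts to look and compute and a tool call to move; the robot and the scene stay as the last step left them, time stands still between calls to the robot, and variables do not carry over. Pictures are saved under pics/ and viewed, at most 13 in all, crops included, and the job is handed in when it is done.

Besides the shell and the picture viewer there is one more tool, called after ">>>" as name(argument=value, ...), one argument or row to a line, values as JSON. arm_command: Moves the arm, as the interface text tells. Its arguments: {"type":"object","properties":{"deltas":{"type":"array","items":{"type":"array","items":{"type":"number"}}}},"required":["deltas"]}

```bash
mkdir -p pics; ls
cat > h.py <<'E'
import numpy as np, cv2
from bench import status, imaging, ticket
from scipy.spatial.transform import Rotation as R
def K(i):
    f=240/np.tan(np.radians(i['vfov'])/2); return np.array([[f,0,i['cx']],[0,f,i['cy']],[0,0,1.]])
def grab(n):
    s=status.observe(); p,d=imaging.read_camera(n); i=imaging.camera_info(n)
    if n=='wrist':
        T=np.eye(4); q=s['tool_rot']; T[:3,:3]=R.from_quat([q[1],q[2],q[3],q[0]]).as_matrix(); T[:3,3]=s['tool_pos']; T=T@np.array(i['hand_eye'])
    else: T=np.array(i['extrinsics'])
    return p,d,i,T
def save(n,p): cv2.imwrite('pics/'+n+'.png',cv2.cvtColor(p,cv2.COLOR_RGB2BGR))
def cloud(d,i,T):
    v,u=np.mgrid[0:480,0:640]; uv=np.stack([u,v],-1).reshape(-1,1,2).astype(np.float64)
    n=cv2.undistortPoints(uv,K(i),np.array(i['dist'])).reshape(480,640,2)
    c=np.dstack([n*d[...,None],d]); return c@T[:3,:3].T+T[:3,3]
def ray(px,i,T,z):
    n=cv2.undistortPoints(np.array(px,float).reshape(-1,1,2),K(i),np.array(i['dist'])).reshape(-1,2)
    w=np.c_[n,np.ones(len(n))]@T[:3,:3].T; return T[:3,3]+w*((z-T[2,3])/w[:,2])[:,None]
E
python3 - <<'E'
from h import *
print(status.observe())
for n in('scene','top'):
    p,d,i,T=grab(n); save(n+'0',p); np.savez('/tmp/'+n,p=p,d=d); np.set_printoptions(precision=3,suppress=True);print(n,i['vfov'],T, (d>0).mean())
E
```

```text
pics
{'time': 0.0, 'qpos': array([-1.32599471,  0.46837   , -0.01162274,  1.60358914,  0.00599962,
        1.07137856, -0.05630609]), 'joint_vel': array([ 0.00039826,  0.00118917, -0.00095721, -0.00215259,  0.00106006,
        0.00169092, -0.00238274]), 'tau': array([ 4.92301342e-05, -5.20562518e+01, -1.23644300e-02, -2.43759173e+01,
       -5.65609778e-02,  1.70148723e-02,  1.67018534e-04]), 'tool_pos': array([0.18439454, 0.62271185, 0.21365927]), 'tool_rot': array([-6.73046430e-05,  1.43430685e-01,  9.89659996e-01, -8.52531338e-04]), 'contact_force': array([ 0.72099522, -0.4862074 , -0.27782215]), 'ft_torque': array([0.05277536, 0.02162835, 0.00994269]), 'grasp_force': 0.0, 'grip_width': 0.09177489816136765}
scene 50.382166052401644 [[ 0.743 -0.393  0.541 -0.309]
 [-0.669 -0.462  0.583 -0.547]
 [ 0.021 -0.795 -0.606  0.944]
 [ 0.     0.     0.     1.   ]] 0.9958072916666667
top 56.024799242175774 [[-0.009 -0.993  0.118  0.329]
 [-1.     0.009 -0.003  0.274]
 [ 0.002 -0.118 -0.993  1.354]
 [ 0.     0.     0.     1.   ]] 0.9959212239583334
```

View pics/scene0.png

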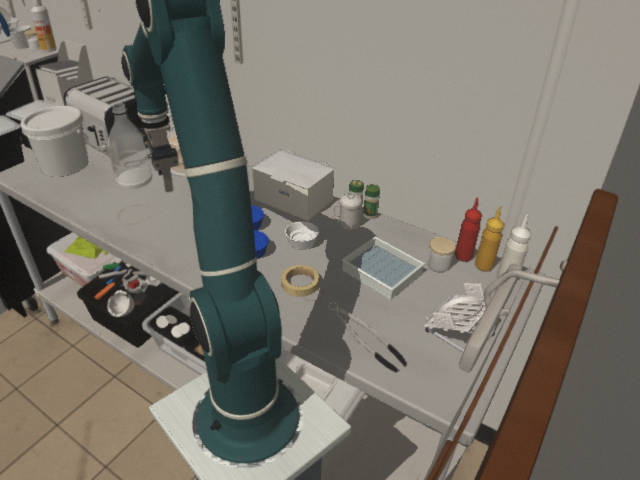

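View pics/top0.png

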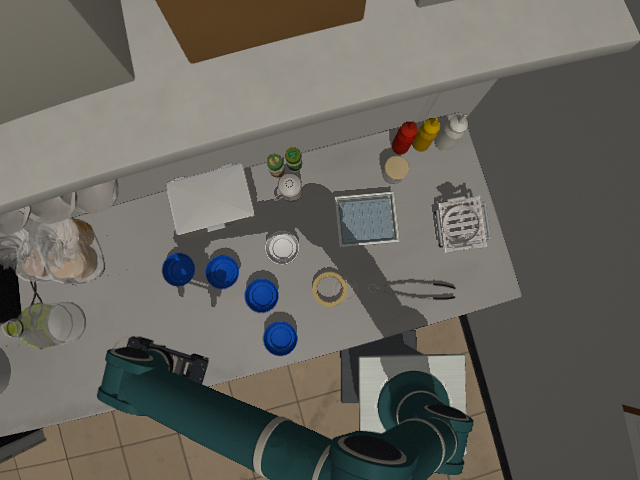

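Ramekin candidates in the top view are the white ring at (282,247) and blue dishes at (179,268), (222,271), (262,295) and (280,337). There is also a tan tape ring at (330,288). The description fits the white one. The spacer is on the stand at (462,222), the pan is at (367,218), the salt jar at (397,168), and the shaker at (289,185). Next I'll measure, with one close crop.

Run:
```python
from h import *
np.set_printoptions(precision=3,suppress=True)
D={}
for n in('scene','top'):
    z=np.load('/tmp/'+n+'.npz');i=imaging.camera_info(n);T=np.array(i['extrinsics']);D[n]=(z['p'],cloud(z['d'],i,T))
p,c=D['top']
for nm,(u,v) in dict(ram=(282,247),ramrim=(282,233),pan=(367,218),spacer=(462,222),jar=(397,168),shaker=(289,185),box=(210,200),green=(293,155),bottle=(430,125),wall=(400,85),shelf=(300,30),tape=(330,275),blue=(262,295),right=(540,200)).items(): print(nm,c[v,u])
ps,cs=D['scene']
for nm,(u,v) in dict(tap1=(485,340),tap2=(520,273),rail=(540,260),beam=(550,340),post=(540,130),bottle=(515,250),sp=(460,310)).items(): print(nm,cs[v,u])
# spacer points in top: region
m=(p.min(2)>150); sub=np.zeros_like(m); sub[185:260,425:495]=1
P=c[sub&m.astype(bool)]; P=P[P[:,2]>0.02]; print('sp pts',len(P),P.min(0),P.max(0))
cr=np.hstack([cv2.resize(p[180:270,420:510],(400,400)),cv2.resize(ps[270:360,415:505],(400,400))]); save('crop1',cr)
print(R.from_quat([0.143430685,.98966,-.00085,0]).as_matrix())
# ramekin from both
for n,(u0,u1,v0,v1) in dict(top=(262,302,227,267),scene=(280,325,218,252)).items():
    q,cc=D[n]; s=q[v0:v1,u0:u1].astype(int); pp=cc[v0:v1,u0:u1]
    k=(pp[...,2]>.036)&(pp[...,2]<.05); P=pp[k]; print(n,'ram rim',len(P),(P.min(0)+P.max(0))/2,P.max(0)-P.min(0))
```

```text
ram [0.479 0.385 0.01 ]
ramrim [0.519 0.383 0.028]
pan [0.562 0.13  0.027]
spacer [ 0.54  -0.144  0.07 ]
jar [0.701 0.043 0.077]
shaker [0.645 0.357 0.104]
box [0.6   0.577 0.126]
green [0.733 0.346 0.105]
bottle [ 0.797 -0.037  0.171]
wall [0.476 0.216 1.058]
shelf [0.515 0.286 1.065]
tape [0.393 0.242 0.027]
blue [0.336 0.445 0.006]
right [ 0.582 -0.332  0.18 ]
tap1 [-0.071 -0.456  0.686]
tap2 [-0.037 -0.451  0.724]
rail [ 0.023 -0.442  0.696]
beam [-0.11  -0.503  0.755]
post [ 0.884 -0.061  0.412]
bottle [ 0.776 -0.131  0.124]
sp [ 0.536 -0.139  0.068]
sp pts 410 [ 0.329 -0.217  0.035] [0.611 0.274 1.354]
[[-0.959  0.284 -0.   ]
 [ 0.284  0.959 -0.002]
 [-0.    -0.002 -1.   ]]
top ram rim 160 [0.474 0.384 0.043] [0.098 0.097 0.013]
scene ram rim 150 [0.473 0.383 0.041] [0.098 0.102 0.01 ]
```

View pics/crop1.png

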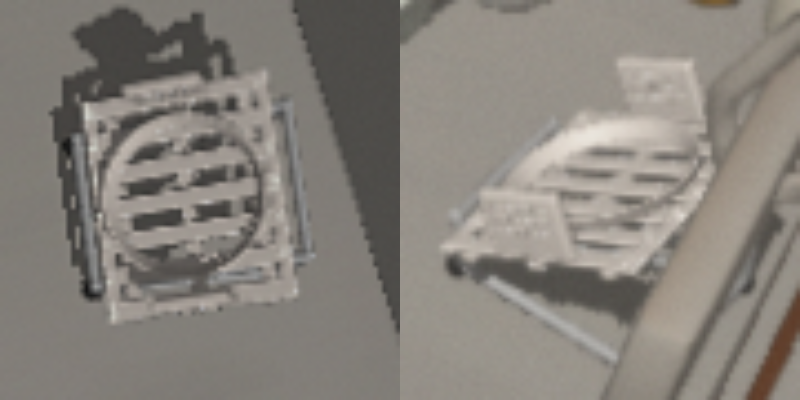

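The crop shows the spacer with its lugs at the far (x≈0.6) and near (x≈0.46) ends, tilted about its long axis. Next I'll fit the planes and rectangles.

Run:
```python
from h import *
np.set_printoptions(precision=3,suppress=True)
C={}
for n in('scene','top'):
    z=np.load('/tmp/'+n+'.npz');i=imaging.camera_info(n);T=np.array(i['extrinsics']);C[n]=(z['p'],cloud(z['d'],i,T))
p,c=C['top']
for u,v in((500,200),(520,200),(560,200),(600,200),(540,120)): print(u,v,c[v,u])
A=np.vstack([q.reshape(-1,3)[(q.reshape(-1,3)[:,0]>.42)&(q.reshape(-1,3)[:,0]<.66)&(abs(q.reshape(-1,3)[:,1]+.14)<.1)&(q.reshape(-1,3)[:,2]>.02)&(q.reshape(-1,3)[:,2]<.17)] for _,q in C.values()])
# ransac plane
rng=np.random.default_rng(0);best=(0,)
for _ in range(3000):
    a=A[rng.choice(len(A),3,False)]; n=np.cross(a[1]-a[0],a[2]-a[0]); 
    if np.linalg.norm(n)<1e-5: continue
    n/=np.linalg.norm(n); n*=np.sign(n[2])
    if abs(n[2]-.866)>.06: continue
    k=abs((A-a[0])@n)<.003
    if k.sum()>best[0]: best=(k.sum(),n,k)
n=best[1];Q=A[best[2]];o=Q.mean(0);n=np.linalg.svd(Q-o)[2][2];n*=np.sign(n[2]);print('plane',best[0],len(A),n,o,'tilt',np.degrees(np.arccos(n[2])))
h=(A-o)@n; print('height hist',np.histogram(h,bins=np.arange(-.06,.06,.006)))
L=A[(h>.016)&(h<.045)]; print('lug pts',L[np.argsort(L[:,0])][::max(1,len(L)//25)])
# downhill dir
print('downhill yaw',np.degrees(np.arctan2(n[1],n[0])))
# pan rim
pr=c[180:260,325:410].reshape(-1,3)
for zr in((.033,.047),(.018,.032)):
    P=pr[(pr[:,2]>zr[0])&(pr[:,2]<zr[1])&(abs(pr[:,0]-.56)<.11)&(abs(pr[:,1]-.13)<.12)]
    print('pan',zr,len(P),cv2.minAreaRect(P[:,:2].astype(np.float32)))
# in-plane rect of plate
e2=np.array([-n[1],n[0],0]);e2/=np.linalg.norm(e2);e1=np.cross(e2,n)
B=A[abs(h)<.004]-o; r=cv2.minAreaRect(np.c_[B@e1,B@e2].astype(np.float32)); print('plate',r,'ctr',o+e1*r[0][0]+e2*r[0][1],'e1',e1,'e2',e2)
```

```text
500 200 [ 0.634 -0.317 -0.058]
520 200 [ 0.606 -0.325  0.072]
560 200 [ 0.561 -0.335  0.279]
600 200 [ 0.529 -0.345  0.431]
540 120 [ 0.759 -0.284  0.311]
plane 1697 3728 [-0.054  0.5    0.864] [ 0.53  -0.145  0.071] tilt 30.196631788861666
height hist (array([   1,    0,    1,    0,    0,    1,    2,   37,  189, 1197, 1219,
        509,  110,   94,   87,  128,  135,   10,    0]), array([-0.06 , -0.054, -0.048, -0.042, -0.036, -0.03 , -0.024, -0.018,
       -0.012, -0.006, -0.   ,  0.006,  0.012,  0.018,  0.024,  0.03 ,
        0.036,  0.042,  0.048,  0.054]))
lug pts [[ 0.452 -0.133  0.083]
 [ 0.456 -0.123  0.089]
 [ 0.457 -0.11   0.089]
 [ 0.457 -0.127  0.078]
 [ 0.458 -0.12   0.096]
 [ 0.458 -0.116  0.101]
 [ 0.459 -0.139  0.086]
 [ 0.459 -0.157  0.097]
 [ 0.46  -0.152  0.116]
 [ 0.46  -0.128  0.103]
 [ 0.461 -0.153  0.106]
 [ 0.463 -0.158  0.105]
 [ 0.464 -0.123  0.097]
 [ 0.466 -0.13   0.105]
 [ 0.595 -0.123  0.083]
 [ 0.597 -0.108  0.088]
 [ 0.598 -0.105  0.086]
 [ 0.599 -0.13   0.106]
 [ 0.6   -0.105  0.094]
 [ 0.6   -0.116  0.083]
 [ 0.601 -0.128  0.094]
 [ 0.601 -0.121  0.098]
 [ 0.602 -0.145  0.104]
 [ 0.604 -0.139  0.115]
 [ 0.606 -0.129  0.111]
 [ 0.609 -0.132  0.111]]
downhill yaw 96.20726833096467
pan (0.033, 0.047) 555 ((0.57204270362854, 0.12903286516666412), (0.18069562315940857, 0.18725667893886566), 4.6922993659973145)
pan (0.018, 0.032) 2204 ((0.5593980550765991, 0.13075290620326996), (0.13793407380580902, 0.1642250120639801), 5.014967918395996)
plate ((0.0019511580467224121, -0.003607243299484253), (0.1545325219631195, 0.14465022087097168), 88.75607299804688) ctr [ 0.533 -0.143  0.07 ] e1 [-0.093  0.859 -0.503] e2 [-0.994 -0.108  0.   ]
```

>>> arm_command(
  deltas=[
    [9.0,-3.6,-2.8,-0.4,0],
    [9.0,-3.6,-2.8,-0.4,0],
    [9.0,-3.6,-2.8,-0.4,0],
    [9.0,-3.6,-2.8,-0.4,0],
    [9.0,-3.6,-2.8,-0.4,0],
    [9.0,-3.6,-2.8,-0.4,0],
    [9.0,-3.6,-2.8,-0.4,0],
    [9.0,-3.6,-2.8,-0.4,0],
    [9.0,-3.6,-2.8,-0.4,0],
    [9.0,-3.6,-2.8,-0.4,0],
  ],
)

```text
time: 1.1
tool_pos: [0.4508, 0.2508, 0.2546]
tool_rot: [-0.0, 0.143, 0.99, -0.0]
contact_force: [0.2, -0.7, 0.7]
grip_width: 0.0901
grasp_force: 0.0
```

>>> arm_command(
  deltas=[
    [9.0,0,0,0,8.4],
    [9.0,0,0,0,8.4],
    [9.0,0,0,0,8.4],
    [9.0,0,0,0,8.4],
    [9.0,0,0,0,8.4],
    [9.0,0,0,0,8.4],
    [9.0,0,0,0,8.4],
    [9.0,0,0,0,8.4],
    [9.0,0,0,0,0],
  ],
)

```text
time: 2.0
tool_pos: [0.45, 0.2525, 0.2543]
tool_rot: [0.0, 0.667, 0.745, -0.0]
contact_force: [-0.6, 0.1, -0.5]
grip_width: 0.0897
grasp_force: 0.0
```

>>> arm_command(
  deltas=[
    [9.0,-4.2,-0.4,0,0],
    [9.0,-4.2,-0.4,0,0],
    [9.0,-4.2,-0.4,0,0],
    [9.0,-4.2,-0.4,0,0],
    [9.0,-4.2,-0.4,0,0],
    [9.0,-4.2,-0.4,0,0],
    [9.0,-4.2,-0.4,0,0],
    [9.0,-4.2,-0.4,0,0],
    [9.0,-4.2,-0.4,0,0],
    [9.0,0,0,0,0],
  ],
)

```text
time: 3.0
tool_pos: [0.4552, -0.1328, 0.255]
tool_rot: [0.001, 0.669, 0.743, -0.001]
contact_force: [-0.7, 0.2, -0.3]
grip_width: 0.0901
grasp_force: 0.0
```

Run:
```python
from h import *
np.set_printoptions(precision=4,suppress=True)
print(status.observe()['tool_pos'])
p,d,i,T=grab('wrist'); save('w1',p); c=cloud(d,i,T); np.savez('/tmp/w1',p=p,c=c)
A=c.reshape(-1,3);A=A[(A[:,0]>.40)&(A[:,0]<.67)&(abs(A[:,1]+.14)<.11)&(A[:,2]>.02)&(A[:,2]<.16)]
n0=np.array([-.054,.5,.864]);n0/=np.linalg.norm(n0);h=A@n0
hh,e=np.histogram(h,bins=100);h0=e[hh.argmax()];k=abs(h-h0)<.005
for _ in range(4):
    o=A[k].mean(0);n=np.linalg.svd(A[k][::7]-o)[2][2];n*=np.sign(n[2]);k=abs((A-o)@n)<.0025
h=(A-o)@n;print(len(A),k.sum(),n,o,np.histogram(h,bins=np.arange(-.03,.05,.004)))
for lo,hi in((.46,.47),):pass
for s in(0,1):
    L=A[(h>.033)&(h<.042)&((A[:,0]>.53)==s)];print('lugtop',len(L),(L.min(0)+L.max(0))/2,L.max(0)-L.min(0), cv2.minAreaRect(L[:,:2].astype(np.float32)) if len(L)>5 else '')
```

```text
[ 0.4552 -0.1328  0.255 ]
12748 7232 [-0.0435  0.4972  0.8666] [ 0.5325 -0.1444  0.071 ] (array([   1,    3,    1,    2,  137,  429, 1046, 6975, 1138, 1299,  394,
         73,   58,   88,   86,  137,  617,  255,    0]), array([-0.03 , -0.026, -0.022, -0.018, -0.014, -0.01 , -0.006, -0.002,
        0.002,  0.006,  0.01 ,  0.014,  0.018,  0.022,  0.026,  0.03 ,
        0.034,  0.038,  0.042,  0.046]))
lugtop 425 [ 0.4621 -0.1309  0.1019] [0.0118 0.044  0.0267] ((0.46224647760391235, -0.1307973563671112), (0.008099346421658993, 0.04407369717955589), 5.9242353439331055)
lugtop 469 [ 0.6013 -0.1185  0.1014] [0.0122 0.0439 0.0267] ((0.6013246774673462, -0.11847387254238129), (0.00932492595165968, 0.043817561119794846), 5.544771194458008)
```

View pics/w1.png

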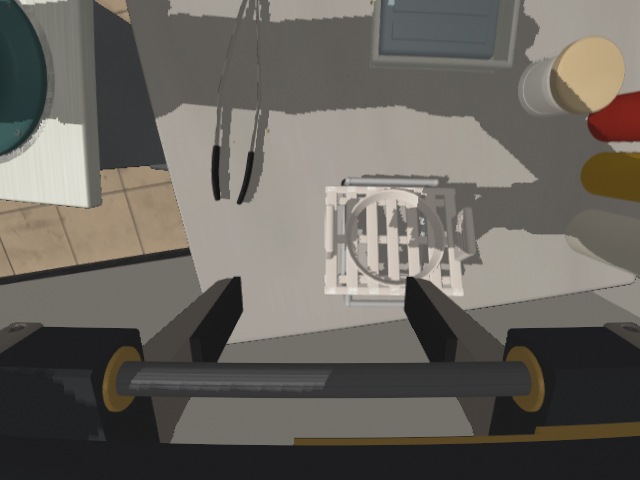

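The wrist view shows the spacer at (395,240), with the near lug at (330,240) and the far lug at (465,235). The stand's low side faces the pan. I'll take the near lug, whose top is at (0.462,-0.131,0.102).

>>> arm_command(
  deltas=[
    [3.0,0.5,0.8,2.4,0.6],
    [3.0,0,0,2.4,0],
    [3.0,0,0,2.4,0],
    [3.0,0,0,2.4,0],
    [3.0,0,0,2.4,0],
    [3.0,0,0,0,0],
    [3.0,0,0,0,0],
    [3.0,0,0,0,0],
  ],
)

```text
time: 3.85
tool_pos: [0.4643, -0.1209, 0.1357]
tool_rot: [0.001, 0.67, 0.742, 0.001]
contact_force: [-1.4, 0.2, -0.1]
grip_width: 0.0303
grasp_force: 0.0
```

>>> arm_command(
  deltas=[
    [3.0,-0.6,-0.25,0,0],
    [3.0,0,0,1.5,0],
    [3.0,0,0,1.5,0],
    [3.0,0,0,1.3,0],
    [3.0,0,0,1.0,0],
    [3.0,0,0,0.5,0],
    [3.0,0,0,0,0],
    [3.0,0,0,0,0],
  ],
)

```text
time: 4.65
tool_pos: [0.4617, -0.1277, 0.0768]
tool_rot: [0.0, 0.671, 0.741, 0.0]
contact_force: [-1.0, 0.0, -0.0]
grip_width: 0.0299
grasp_force: 0.0
```

No contact so far. Closing the fingers.

>>> arm_command(
  deltas=[
    [0.5,0,0,0,0],
    [0.5,0,0,0,0],
    [0.5,0,0,0,0],
    [0.5,0,0,0,0],
    [0.5,0,0,0,0],
    [0.5,0,0,0,0],
  ],
)

```text
time: 5.25
tool_pos: [0.4617, -0.1275, 0.0768]
tool_rot: [0.0, 0.671, 0.741, 0.0]
contact_force: [0.4, 0.2, 2.2]
grip_width: 0.0085
grasp_force: 30.0
```

>>> arm_command(
  deltas=[
    [0.5,0.5,0,-0.87,0],
    [0.5,0.5,0,-0.87,0],
    [0.5,0.5,0,-0.87,0],
    [0.5,0.75,0,-1.3,0],
    [0.5,0.75,0,-1.3,0],
    [0.5,0.75,0,-1.3,0],
    [0.5,0.75,0,-1.3,0],
    [0.5,0,0,-2,0],
    [0.5,0,0,-2,0],
    [0.5,0,0,0,0],
  ],
)

```text
time: 6.25
tool_pos: [0.4586, -0.0823, 0.1973]
tool_rot: [0.002, 0.671, 0.742, 0.002]
contact_force: [0.2, -0.2, -0.2]
grip_width: 0.0087
grasp_force: 30.0
```

Run:
```python
from h import *
p,d,i,T=grab('wrist'); save('w2',p)
```

```text
(no output)
```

View pics/w2.png

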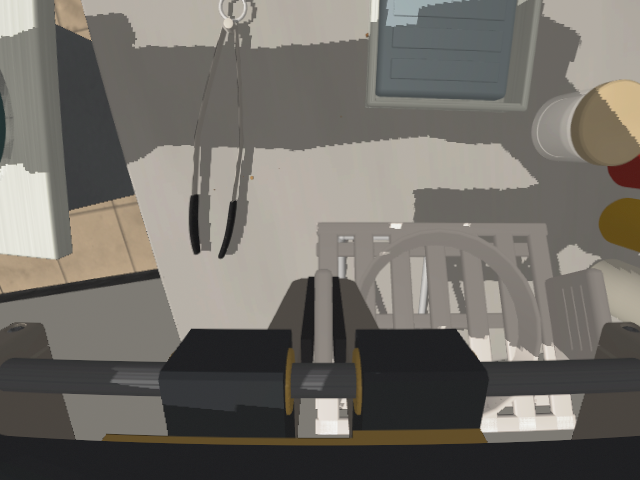

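The spacer is held by its lug; its plate spans about (320-575, 225-430). Next I turn it a quarter and carry it over the pan.

>>> arm_command(
  deltas=[
    [0.5,0,0,0,-5],
    [0.5,0,0,0,-8],
    [0.5,0,0,0,-8.5],
    [0.5,0,0,0,-8.5],
    [0.5,0,0,0,-8.5],
    [0.5,0,0,0,-8.5],
    [0.5,0,0,0,-8.5],
    [0.5,0,0,0,-8.5],
    [0.5,0,0,0,-8.5],
    [0.5,0,0,0,-8.5],
  ],
)

```text
time: 7.3
tool_pos: [0.4562, -0.0824, 0.1936]
tool_rot: [-0.001, 0.026, 1.0, 0.0]
contact_force: [0.7, 0.1, -0.1]
grip_width: 0.0088
grasp_force: 30.0
```

>>> arm_command(
  deltas=[
    [0.5,0,0,0,-5],
    [0.5,-1,1.2,0,-3.5],
    [0.5,-2,2.4,0,0],
    [0.5,-2,2.4,0,0],
    [0.5,-2,2.4,0,0],
    [0.5,-2,2.4,0,0],
    [0.5,-1.5,1.8,0,0],
    [0.5,-0.6,0.7,0,0],
    [0.5,0,0,0,0],
    [0.5,0,0,0,0],
  ],
)

```text
time: 8.3
tool_pos: [0.5553, 0.058, 0.1941]
tool_rot: [-0.001, -0.045, 0.999, -0.0]
contact_force: [-1.4, 0.1, -0.8]
grip_width: 0.0089
grasp_force: 30.0
```

```bash
cat > m.py <<'E'
from h import *
np.set_printoptions(precision=4,suppress=True)
s=status.observe();print(s['tool_pos'],s['tool_rot'],s['contact_force'],s['qpos'])
import sys
cs={}
for n in ('top','scene','wrist'):
    p,d,i,T=grab(n);c=cloud(d,i,T);cs[n]=c;np.savez('/tmp/m_'+n,p=p,c=c)
    if n==sys.argv[1]: save(sys.argv[2],p)
E
python3 m.py scene s3
python3 - <<'E'
from h import *
np.set_printoptions(precision=4,suppress=True)
for n in('top','wrist','scene'):
    c=np.load('/tmp/m_'+n+'.npz')['c'].reshape(-1,3);A=c[(abs(c[:,0]-.55)<.11)&(c[:,1]>.04)&(c[:,1]<.25)&(c[:,2]>.09)&(c[:,2]<.26)]
    print(n,len(A),A.min(0) if len(A) else'',A.max(0) if len(A) else '')
    rng=np.random.default_rng(0);b=(0,)
    for _ in range(2000):
        a=A[rng.choice(len(A),3,False)];m=np.cross(a[1]-a[0],a[2]-a[0]);
        if np.linalg.norm(m)<1e-6: continue
        m/=np.linalg.norm(m);m*=np.sign(m[2])
        if m[2]<.6: continue
        k=abs((A-a[0])@m)<.003
        if k.sum()>b[0]: b=(k.sum(),m,A[k].mean(0))
    print(b)
E
```

```text
[0.5553 0.058  0.1941] [-0.0008 -0.0448  0.999  -0.0004] [-1.4216  0.1257 -0.8353] [-0.4405  0.3415  0.3412  1.8683 -0.1367  0.9561  1.6221]
top 1476 [0.5122 0.0514 0.1515] [0.6311 0.2077 0.2328]
(np.int64(900), array([-0.4937, -0.0346,  0.869 ]), array([0.5749, 0.1352, 0.1891]))
wrist 34704 [0.5108 0.04   0.1537] [0.6311 0.2091 0.26  ]
(np.int64(18555), array([-0.4851, -0.0488,  0.8731]), array([0.5603, 0.1376, 0.1814]))
scene 1875 [0.5097 0.04   0.1519] [0.6311 0.2055 0.2598]
(np.int64(894), array([-0.5003, -0.0501,  0.8644]), array([0.5589, 0.1333, 0.1796]))
```

View pics/s3.png

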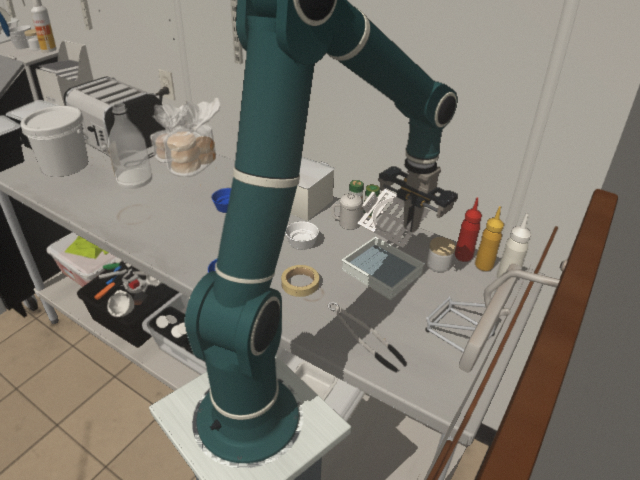

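The spacer hangs over the pan at about (385,215), still tilted 30° with its low edge toward -x. Correcting by 2.5 mm and descending until just above contact.

>>> arm_command(
  deltas=[
    [0.5,-0.27,0.23,1,0],
    [0.5,0,0,2,0],
    [0.5,0,0,2.2,0],
    [0.5,0,0,2.2,0],
    [0.5,0,0,2,0],
    [0.5,0,0,1.5,0],
    [0.5,0,0,0.8,0],
    [0.5,0,0,0,0],
    [0.5,0,0,0,0],
  ],
)

```text
time: 9.35
tool_pos: [0.5592, 0.0617, 0.0782]
tool_rot: [0.0, -0.045, 0.999, 0.0]
contact_force: [0.0, -0.4, 0.3]
grip_width: 0.0089
grasp_force: 30.0
```

>>> arm_command(
  deltas=[
    [0.5,0,0,0.3,0],
    [0.5,0,0,0.3,0],
    [0.5,0,0,0.3,0],
    [0.5,0,0,0.3,0],
    [0.5,0,0,0,0],
  ],
)

```text
time: 9.85
tool_pos: [0.5605, 0.0618, 0.067]
tool_rot: [0.002, -0.045, 0.999, 0.0]
contact_force: [0.2, -0.5, 7.7]
grip_width: 0.0084
grasp_force: 30.0
```

>>> arm_command(
  deltas=[
    [0.5,0.2,0,0.3,0],
    [0.5,0,0,0.2,0],
    [0.5,0,0,0.2,0],
    [0.5,0,0,0,0],
  ],
)

```text
time: 10.25
tool_pos: [0.564, 0.0619, 0.0629]
tool_rot: [0.007, -0.045, 0.999, 0.001]
contact_force: [5.8, -0.4, 16.2]
grip_width: 0.0086
grasp_force: 30.0
```

```bash
python3 m.py wrist w4
cat > pl.py <<'E'
from h import *
np.set_printoptions(precision=4,suppress=True)
for n in('wrist','top','scene'):
    c=np.load('/tmp/m_'+n+'.npz')['c'].reshape(-1,3);A=c[(abs(c[:,0]-.56)<.08)&(c[:,1]>.085)&(c[:,1]<.19)&(c[:,2]>.03)&(c[:,2]<.12)]
    rng=np.random.default_rng(0);b=(0,)
    for _ in range(2000):
        a=A[rng.choice(len(A),3,False)];m=np.cross(a[1]-a[0],a[2]-a[0]);
        if np.linalg.norm(m)<1e-6: continue
        m/=np.linalg.norm(m);m*=np.sign(m[2])
        if m[2]<.6: continue
        k=abs((A-a[0])@m)<.003
        if k.sum()>b[0]: b=(k.sum(),m,A[k].mean(0),A[k].min(0),A[k].max(0))
    print(n,len(A),b)
E
python3 pl.py
```

```text
[0.564  0.0619 0.0629] [ 0.0074 -0.0448  0.999   0.0006] [ 5.7589 -0.3568 16.2422] [-0.3916  0.5326  0.2844  1.9422 -0.2276  0.6822  1.6912]
wrist 19904 (np.int64(12790), array([-0.3807, -0.0658,  0.9223]), array([0.5607, 0.1418, 0.0486]), array([0.5153, 0.085 , 0.03  ]), array([0.6317, 0.1899, 0.0816]))
top 1018 (np.int64(511), array([-0.4026, -0.0532,  0.9138]), array([0.5814, 0.14  , 0.0581]), array([0.5101, 0.0852, 0.03  ]), array([0.6378, 0.1887, 0.0832]))
scene 911 (np.int64(477), array([-0.3781, -0.0665,  0.9234]), array([0.5641, 0.1407, 0.0491]), array([0.5123, 0.0854, 0.0301]), array([0.6255, 0.1885, 0.0783]))
```

View pics/w4.png

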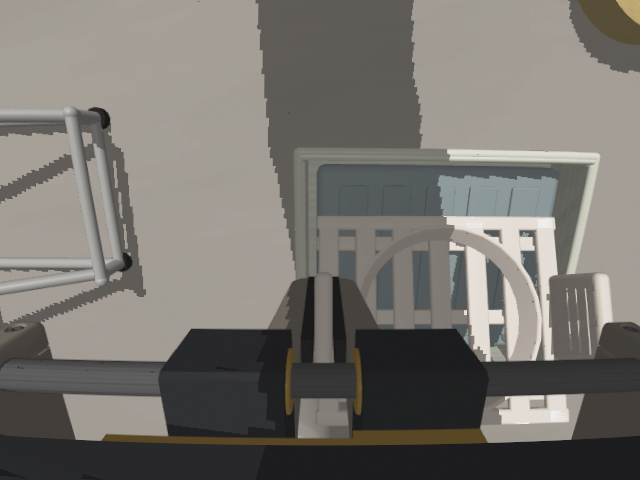

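The spacer is flattening as it is pressed: tilt 30° to 22°, plate at (320-570, 215-420), all inside the pan. I'll continue gently, moving toward -x.

>>> arm_command(
  deltas=[
    [0.5,0.3,0,0.2,0],
    [0.5,0.2,0,0.2,0],
    [0.5,0.2,0,0.2,0],
    [0.5,0.1,0,0,0],
  ],
)

```text
time: 10.8
tool_pos: [0.5641, 0.0615, 0.0607]
tool_rot: [0.016, -0.044, 0.999, 0.001]
contact_force: [14.2, -0.2, 22.5]
grip_width: 0.0092
grasp_force: 30.0
```

```bash
python3 m.py x x; python3 pl.py
```

```text
[0.5641 0.0615 0.0607] [ 0.0159 -0.0442  0.9989  0.001 ] [14.18   -0.1911 22.5356] [-0.3911  0.529   0.2824  1.9565 -0.231   0.6544  1.6936]
wrist 19926 (np.int64(12953), array([-0.3594, -0.0661,  0.9308]), array([0.56  , 0.1414, 0.047 ]), array([0.5156, 0.085 , 0.03  ]), array([0.6328, 0.19  , 0.0787]))
top 994 (np.int64(519), array([-0.3697, -0.0349,  0.9285]), array([0.5817, 0.1411, 0.0562]), array([0.5099, 0.0853, 0.0301]), array([0.6385, 0.1881, 0.0805]))
scene 903 (np.int64(483), array([-0.3839, -0.0306,  0.9229]), array([0.5631, 0.1391, 0.0473]), array([0.5172, 0.0851, 0.03  ]), array([0.6237, 0.19  , 0.0745]))
```

Low-edge friction is high, so the edge isn't sliding. I'll lift, shift toward -x, then pivot about the planted edge instead.

>>> arm_command(
  deltas=[
    [0.5,0,0,-1,0],
    [0.5,0,0,-1,0],
    [0.5,0.4,0,-0.5,0],
    [0.5,0.4,0,0,0],
    [0.5,0,0,0,0],
    [0.5,0,0,0,0],
  ],
)

```text
time: 11.55
tool_pos: [0.5399, 0.0602, 0.077]
tool_rot: [-0.001, -0.046, 0.999, -0.0]
contact_force: [-0.4, 1.6, -1.0]
grip_width: 0.0083
grasp_force: 30.0
```

```bash
python3 m.py x x; python3 pl.py
```

```text
[0.5399 0.0602 0.077 ] [-0.0008 -0.0455  0.999  -0.0001] [-0.4103  1.6444 -0.988 ] [-0.4079  0.4849  0.2947  1.9821 -0.2104  0.7051  1.6778]
wrist 19450 (np.int64(14389), array([-0.3575, -0.0325,  0.9333]), array([0.5297, 0.1398, 0.0601]), array([0.48  , 0.085 , 0.0373]), array([0.6084, 0.19  , 0.0922]))
top 1134 (np.int64(557), array([-0.3528, -0.0478,  0.9345]), array([0.5526, 0.1414, 0.0685]), array([0.4817, 0.0852, 0.0386]), array([0.6147, 0.1897, 0.0935]))
scene 995 (np.int64(592), array([-0.367 , -0.0498,  0.9289]), array([0.5349, 0.1404, 0.0612]), array([0.48  , 0.0851, 0.037 ]), array([0.604 , 0.19  , 0.0912]))
```

>>> arm_command(
  deltas=[
    [0.5,-0.7,0,0,0],
    [0.5,0,0,0.5,0],
    [0.5,0,0,0.5,0],
    [0.5,0,0,0.2,0],
    [0.5,0,0,0,0],
  ],
)

```text
time: 12.2
tool_pos: [0.5472, 0.0607, 0.065]
tool_rot: [-0.001, -0.045, 0.999, -0.0]
contact_force: [0.5, -0.4, -0.4]
grip_width: 0.0089
grasp_force: 30.0
```

>>> arm_command(
  deltas=[
    [0.5,-0.2,0,0.2,0],
    [0.5,-0.2,0,0.2,0],
    [0.5,-0.2,0,0.2,0],
    [0.5,-0.2,0,0.2,0],
    [0.5,0,0,0,0],
  ],
)

```text
time: 12.7
tool_pos: [0.5559, 0.0616, 0.0581]
tool_rot: [-0.0, -0.045, 0.999, 0.0]
contact_force: [-1.2, -0.5, 6.0]
grip_width: 0.0088
grasp_force: 30.0
```

```bash
python3 m.py x x; python3 pl.py
```

```text
[0.5559 0.0616 0.0581] [-0.0002 -0.0454  0.999   0.0002] [-1.1575 -0.4785  5.9639] [-0.392   0.5364  0.2826  1.9512 -0.228   0.6849  1.6921]
wrist 19990 (np.int64(13167), array([-0.306 , -0.0304,  0.9515]), array([0.5477, 0.1404, 0.0433]), array([0.5025, 0.085 , 0.03  ]), array([0.6231, 0.19  , 0.0693]))
top 1003 (np.int64(485), array([-0.3001, -0.0383,  0.9531]), array([0.566 , 0.1419, 0.0499]), array([0.4923, 0.0851, 0.03  ]), array([0.6316, 0.1881, 0.0708]))
scene 901 (np.int64(503), array([-0.2902, -0.043 ,  0.956 ]), array([0.555 , 0.1408, 0.0451]), array([0.4999, 0.0861, 0.03  ]), array([0.6238, 0.1896, 0.0686]))
```

>>> arm_command(
  deltas=[
    [0.5,-0.1,0,0.2,0],
    [0.5,-0.1,0,0.2,0],
    [0.5,-0.1,0,0.2,0],
    [0.5,-0.1,0,0.2,0],
    [0.5,0,0,0,0],
  ],
)

```text
time: 13.35
tool_pos: [0.5629, 0.0622, 0.0516]
tool_rot: [0.003, -0.045, 0.999, 0.0]
contact_force: [1.3, -0.2, 10.0]
grip_width: 0.009
grasp_force: 30.0
```

```bash
python3 m.py x x; python3 pl.py
```

```text
[0.5629 0.0622 0.0516] [ 0.003  -0.0452  0.999   0.0004] [ 1.2944 -0.2264  9.9553] [-0.3866  0.5532  0.2782  1.9414 -0.2343  0.6716  1.6969]
wrist 20995 (np.int64(14009), array([-0.1488, -0.0265,  0.9885]), array([0.5464, 0.1376, 0.0383]), array([0.5035, 0.085 , 0.0303]), array([0.6275, 0.19  , 0.0527]))
top 996 (np.int64(518), array([-0.1474, -0.0221,  0.9888]), array([0.5668, 0.1405, 0.042 ]), array([0.495 , 0.0856, 0.0302]), array([0.6355, 0.1897, 0.0546]))
scene 883 (np.int64(531), array([-0.1449, -0.0508,  0.9881]), array([0.5564, 0.1409, 0.0393]), array([0.4801, 0.0851, 0.0301]), array([0.629 , 0.1897, 0.0535]))
```

Tilt is down to 8.5°. The high edge is close to the +x rim, so I'll lift slightly, shift 5 mm toward -x, and continue.

>>> arm_command(
  deltas=[
    [0.5,0,0,-0.4,0],
    [0.5,0.3,0,-0.3,0],
    [0.5,0.4,0,0,0],
    [0.5,0,0,0,0],
    [0.5,0,0,0,0],
  ],
)

```text
time: 14.0
tool_pos: [0.5523, 0.0612, 0.0564]
tool_rot: [-0.0, -0.045, 0.999, -0.0]
contact_force: [-0.4, 0.3, -1.2]
grip_width: 0.0088
grasp_force: 30.0
```

```bash
python3 m.py wrist w5; python3 pl.py
python3 - <<'E'
from h import *
p=np.load('/tmp/m_top.npz')['p'];w=np.load('/tmp/m_wrist.npz')['p']
save('c5',np.hstack([cv2.resize(w[120:440,270:640],(500,432)),cv2.resize(p[170:260,325:415],(300,300)).repeat(1,0) if 0 else np.vstack([cv2.resize(p[170:260,325:415],(300,300)),np.zeros((132,300,3),np.uint8)])]))
E
```

```text
[0.5523 0.0612 0.0564] [-0.0003 -0.0455  0.999  -0.0001] [-0.3709  0.2936 -1.1696] [-0.3928  0.5346  0.282   1.9604 -0.2281  0.6775  1.6922]
wrist 20708 (np.int64(14514), array([-0.0991, -0.0224,  0.9948]), array([0.5311, 0.1361, 0.0429]), array([0.48  , 0.085 , 0.0361]), array([0.6167, 0.19  , 0.0554]))
top 1087 (np.int64(492), array([-0.138 , -0.0155,  0.9903]), array([0.5536, 0.1416, 0.0471]), array([0.482 , 0.0851, 0.0356]), array([0.6249, 0.1885, 0.0592]))
scene 918 (np.int64(559), array([-0.1614, -0.0407,  0.986 ]), array([0.5421, 0.1396, 0.0432]), array([0.4801, 0.0851, 0.03  ]), array([0.6174, 0.19  , 0.0578]))
```

View pics/c5.png

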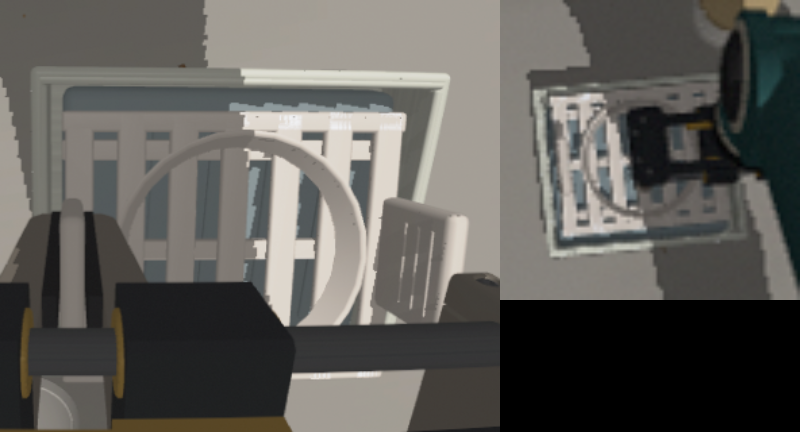

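The plate is now centred in the pan, with similar gaps on all sides in the top crop. Lowering to flatten it fully.

>>> arm_command(
  deltas=[
    [0.5,-0.1,0,0.2,0],
    [0.5,-0.1,0,0.2,0],
    [0.5,-0.1,0,0.2,0],
    [0.5,-0.1,0,0.2,0],
    [0.5,-0.1,0,0.1,0],
    [0.5,0,0,0,0],
  ],
)

```text
time: 14.75
tool_pos: [0.5581, 0.0617, 0.0487]
tool_rot: [-0.0, -0.045, 0.999, 0.0]
contact_force: [-2.6, -0.3, 8.8]
grip_width: 0.0086
grasp_force: 30.0
```

```bash
python3 m.py x x; python3 pl.py
```

```text
[0.5581 0.0617 0.0487] [-0.     -0.0453  0.999   0.0003] [-2.6267 -0.329   8.7896] [-0.3862  0.5543  0.2768  1.9491 -0.235   0.6689  1.6979]
wrist 21471 (np.int64(14271), array([-0.0689, -0.0146,  0.9975]), array([0.5385, 0.1369, 0.0364]), array([0.4958, 0.085 , 0.0301]), array([0.628 , 0.19  , 0.0429]))
top 1037 (np.int64(538), array([-0.0876,  0.0058,  0.9961]), array([0.5629, 0.1416, 0.0391]), array([0.4828, 0.085 , 0.0302]), array([0.6342, 0.1896, 0.0479]))
scene 882 (np.int64(517), array([-0.096 , -0.0227,  0.9951]), array([0.5463, 0.1392, 0.037 ]), array([0.4802, 0.0851, 0.03  ]), array([0.627 , 0.1895, 0.0464]))
```

>>> arm_command(
  deltas=[
    [0.5,0,0,0.2,0],
    [0.5,0,0,0.2,0],
    [0.5,0,0,0.1,0],
    [0.5,0,0,0,0],
  ],
)

```text
time: 15.3
tool_pos: [0.5588, 0.0614, 0.0474]
tool_rot: [0.001, -0.045, 0.999, 0.001]
contact_force: [-12.2, -2.0, 40.4]
grip_width: 0.0088
grasp_force: 30.1
```

```bash
python3 m.py x x; python3 pl.py
```

```text
[0.5588 0.0614 0.0474] [ 0.0006 -0.045   0.999   0.001 ] [-12.2074  -1.9952  40.3881] [-0.3834  0.5566  0.2752  1.9489 -0.2378  0.6655  1.7008]
wrist 21824 (np.int64(14583), array([-0.0568, -0.0308,  0.9979]), array([0.539 , 0.137 , 0.0366]), array([0.4956, 0.085 , 0.0304]), array([0.6279, 0.19  , 0.043 ]))
top 1051 (np.int64(513), array([-0.0627,  0.0198,  0.9978]), array([0.5619, 0.1403, 0.0385]), array([0.4802, 0.0851, 0.0312]), array([0.6345, 0.19  , 0.0459]))
scene 896 (np.int64(559), array([-0.061 , -0.0366,  0.9975]), array([0.5468, 0.1398, 0.0364]), array([0.4802, 0.0851, 0.0302]), array([0.6302, 0.1899, 0.0442]))
```

>>> arm_command(
  deltas=[
    [0.5,0,0,-0.4,0],
    [0.5,0.2,0,-0.3,0],
    [0.5,0.3,0,0,0],
    [0.5,0,0,0,0],
  ],
)

```text
time: 15.85
tool_pos: [0.5519, 0.0612, 0.0491]
tool_rot: [-0.001, -0.045, 0.999, -0.0]
contact_force: [-0.6, -0.3, -0.9]
grip_width: 0.0091
grasp_force: 30.0
```

```bash
python3 m.py x x; python3 pl.py
python3 - <<'E'
from h import *
p=np.load('/tmp/m_top.npz')['p'];s=np.load('/tmp/m_scene.npz')['p']
save('c6',np.hstack([cv2.resize(p[175:255,328:408],(400,400),interpolation=cv2.INTER_CUBIC),cv2.resize(s[220:300,340:420],(400,400),interpolation=cv2.INTER_CUBIC)]))
E
```

```text
[0.5519 0.0612 0.0491] [-0.0007 -0.0455  0.999  -0.0001] [-0.6366 -0.3189 -0.8943] [-0.3892  0.5464  0.2775  1.963  -0.233   0.664   1.6963]
wrist 21472 (np.int64(14257), array([-0.0605, -0.0231,  0.9979]), array([0.5335, 0.1368, 0.0372]), array([0.4898, 0.085 , 0.0315]), array([0.6273, 0.19  , 0.0436]))
top 1068 (np.int64(537), array([-0.0435,  0.0042,  0.999 ]), array([0.5559, 0.142 , 0.0393]), array([0.4821, 0.0851, 0.0336]), array([0.6369, 0.1896, 0.0452]))
scene 903 (np.int64(533), array([-0.0589, -0.0047,  0.9983]), array([0.5398, 0.1389, 0.0373]), array([0.4802, 0.0852, 0.0316]), array([0.6263, 0.1899, 0.0444]))
```

View pics/c6.png

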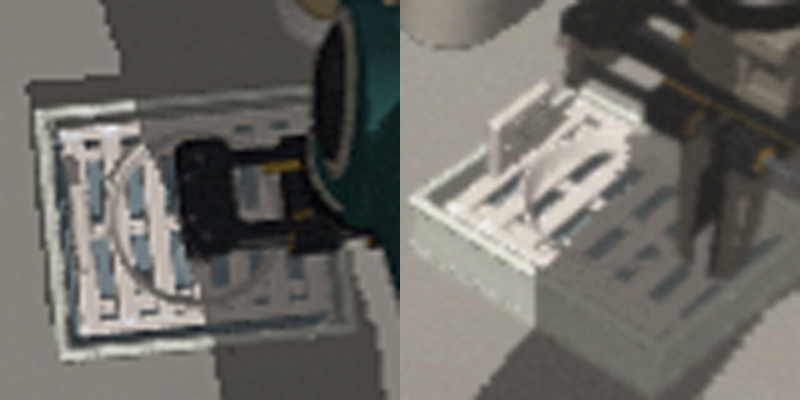

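The plate is inside the rim on all sides and nearly level. Lowering straight down with a 1 mm shift.

>>> arm_command(
  deltas=[
    [0.5,0.1,0,0.2,0],
    [0.5,0,0,0.2,0],
    [0.5,0,0,0.1,0],
    [0.5,0,0,0,0],
  ],
)

```text
time: 16.4
tool_pos: [0.5539, 0.0613, 0.0462]
tool_rot: [0.002, -0.045, 0.999, 0.0]
contact_force: [1.4, -0.7, 8.7]
grip_width: 0.0087
grasp_force: 30.0
```

```bash
python3 m.py x x; python3 pl.py
```

```text
[0.5539 0.0613 0.0462] [ 0.002  -0.0453  0.999   0.0003] [ 1.3524 -0.7349  8.7496] [-0.3866  0.5514  0.2751  1.9632 -0.2365  0.6534  1.6992]
wrist 21955 (np.int64(14897), array([-0.0394, -0.017 ,  0.9991]), array([0.5345, 0.1376, 0.0354]), array([0.49 , 0.085, 0.03 ]), array([0.6287, 0.19  , 0.0419]))
top 1031 (np.int64(536), array([-0.0352, -0.0051,  0.9994]), array([0.559 , 0.1416, 0.0377]), array([0.4822, 0.0852, 0.0327]), array([0.6372, 0.1895, 0.0431]))
scene 871 (np.int64(544), array([-0.0278, -0.0283,  0.9992]), array([0.5448, 0.14  , 0.0352]), array([0.4805, 0.0852, 0.0301]), array([0.6292, 0.1899, 0.0411]))
```

>>> arm_command(
  deltas=[
    [0.5,0,0,0.1,0],
    [1.6,0,0,0,0],
    [1.6,0,0,0,0],
    [1.6,0,0,0,0],
    [1.6,0,0,-1,0],
    [1.6,0,0,-2,0],
    [1.6,0,0,-3,0],
    [1.6,0,0,-4,0],
    [4,0,0,-4,0],
    [6,0,0,-2,0],
  ],
)

```text
time: 17.55
tool_pos: [0.553, 0.0612, 0.2077]
tool_rot: [0.002, -0.045, 0.999, 0.0]
contact_force: [0.3, -0.3, 0.4]
grip_width: 0.0299
grasp_force: 0.0
```

>>> arm_command(
  deltas=[
    [9.0,-1,-2.5,-1,0],
    [9.0,-1,-3,0,0],
    [9.0,-1,-3,0,0],
    [9.0,0,0,0,0],
  ],
)

```text
time: 17.95
tool_pos: [0.5901, -0.026, 0.2145]
tool_rot: [0.001, -0.042, 0.999, -0.001]
contact_force: [-0.3, -1.4, -0.9]
grip_width: 0.0618
grasp_force: 0.0
```

```bash
python3 m.py wrist w7; python3 pl.py
python3 - <<'E'
from h import *
np.set_printoptions(precision=4,suppress=True)
# collar: points ~10mm above face (z .040-.048) interior; lugs: z .06-.08
for n in('wrist','top','scene'):
    c=np.load('/tmp/m_'+n+'.npz')['c'].reshape(-1,3)
    L=c[(abs(c[:,0]-.56)<.06)&(c[:,1]>.04)&(c[:,1]<.23)&(c[:,2]>.064)&(c[:,2]<.078)]
    for s in(0,1):
        Q=L[(L[:,1]>.13)==s]
        if len(Q)>10: print(n,'lug',s,len(Q),cv2.minAreaRect(Q[:,:2].astype(np.float32)))
    k=c[(np.hypot(c[:,0]-.559,c[:,1]-.131)<.060)&(c[:,2]>.041)&(c[:,2]<.05)]
    if len(k)>20: print(n,'collar',len(k),cv2.minEnclosingCircle(k[:,:2].astype(np.float32)))
    P=c[(abs(c[:,0]-.559)<.1)&(abs(c[:,1]-.131)<.11)&(c[:,2]>.037)&(c[:,2]<.043)&~((abs(c[:,0]-.559)<.06)&(abs(c[:,1]-.131)<.07))]
    print(n,'rim',cv2.minAreaRect(P[:,:2].astype(np.float32)))
p=np.load('/tmp/m_top.npz')['p'];w=np.load('/tmp/m_wrist.npz')['p']
save('c7',np.hstack([cv2.resize(p[175:255,328:408],(300,300)),cv2.resize(w,(400,300))]))
E
```

```text
[ 0.5901 -0.026   0.2145] [ 0.0006 -0.0421  0.9991 -0.0014] [-0.3118 -1.4193 -0.9037] [-0.3156  0.3751  0.3852  1.7759 -0.1592  1.02    1.7838]
wrist 10068 (np.int64(6525), array([-0.0259, -0.0157,  0.9995]), array([0.5561, 0.135 , 0.0348]), array([0.4839, 0.085 , 0.0302]), array([0.6369, 0.19  , 0.0403]))
top 1263 (np.int64(685), array([-0.011 ,  0.0128,  0.9999]), array([0.5592, 0.1364, 0.035 ]), array([0.4801, 0.0851, 0.0311]), array([0.6379, 0.1894, 0.0392]))
scene 1026 (np.int64(631), array([0.0022, 0.0137, 0.9999]), array([0.5517, 0.1349, 0.0338]), array([0.48  , 0.0852, 0.0306]), array([0.6368, 0.1895, 0.0372]))
wrist lug 0 568 ((0.5633254051208496, 0.061877816915512085), (0.04935082793235779, 0.009898587130010128), 4.671806812286377)
wrist lug 1 678 ((0.5511294603347778, 0.20189867913722992), (0.05052170157432556, 0.010508600622415543), 3.6907427310943604)
wrist collar 1480 ((0.5573217868804932, 0.13242967426776886), 0.05533089488744736)
wrist rim ((0.5561003684997559, 0.13280104100704193), (0.15238790214061737, 0.1790471225976944), 5.225356578826904)
top lug 0 60 ((0.5649862
[... 158 characters left out ...]
.04731571301817894, 0.00896631833165884), 0.33486345410346985)
top collar 196 ((0.5570296049118042, 0.12779676914215088), 0.05852644518017769)
top rim ((0.5579383373260498, 0.1321360468864441), (0.15361253917217255, 0.17845867574214935), 4.387423992156982)
scene lug 0 58 ((0.5624213218688965, 0.06016053259372711), (0.04907167702913284, 0.011283023282885551), 6.271141529083252)
scene lug 1 56 ((0.5504832863807678, 0.20122507214546204), (0.05388716980814934, 0.011179439723491669), 3.853951930999756)
scene collar 120 ((0.5581327676773071, 0.1310240775346756), 0.05704648792743683)
scene rim ((0.5551873445510864, 0.13070353865623474), (0.15594787895679474, 0.18013548851013184), 4.708956241607666)
```

View pics/c7.png

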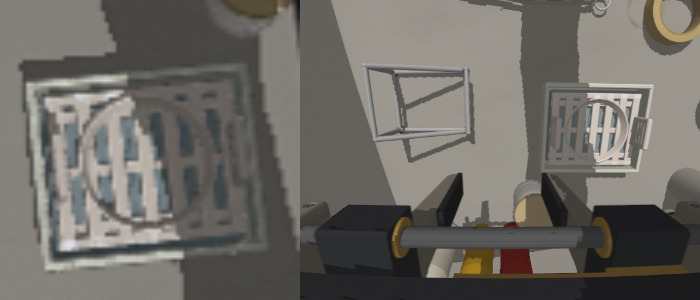

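The spacer is seated flat: its centre is about (0.557,0.132), the normal is vertical, and its face is at z≈0.035. The pan is at (150,165) in the top half and (597,128) in the wrist half. Now the ramekin: turn back and travel to it.

>>> arm_command(
  deltas=[
    [4.0,0,0,0,8.5],
    [4.0,0,0,0,8.5],
    [4.0,0,0,0,8.5],
    [4.0,0,0,0,8.5],
    [4.0,0,0,0,8.5],
    [4.0,0,0,0,8.5],
    [4.0,0,0,0,8.5],
    [4.0,0,0,0,8.5],
    [4.0,0,0,0,8.5],
    [4.0,0,0,0,8.5],
  ],
)

```text
time: 19.1
tool_pos: [0.5888, -0.0186, 0.2136]
tool_rot: [-0.001, 0.643, 0.766, 0.0]
contact_force: [-0.9, -0.0, -0.1]
grip_width: 0.0396
grasp_force: 0.0
```

>>> arm_command(
  deltas=[
    [4.0,2,-0.6,0,5],
    [4.0,4.2,-1.2,0,0],
    [4.0,4.2,-1.2,0,0],
    [4.0,4.2,-1.2,0,0],
    [4.0,4.2,-1.2,0,0],
    [4.0,4.2,-1.2,0,0],
    [4.0,4.2,-1.2,0,0],
    [4.0,4.2,-1.2,0,0],
    [4.0,3,-1,0,0],
    [4.0,0,0,0,0],
  ],
)

```text
time: 20.1
tool_pos: [0.4525, 0.3184, 0.2132]
tool_rot: [-0.001, 0.67, 0.742, -0.0]
contact_force: [-0.1, -0.4, 0.7]
grip_width: 0.0399
grasp_force: 0.0
```

```bash
cat > r.py <<'E'
from h import *
np.set_printoptions(precision=4,suppress=True)
s=status.observe();print(s['tool_pos'],s['tool_rot'],s['grip_width'])
for n in('wrist','scene'):
    p,d,i,T=grab(n);c=cloud(d,i,T).reshape(-1,3)
    k=c[(np.hypot(c[:,0]-.475,c[:,1]-.384)<.062)&(c[:,2]>.037)&(c[:,2]<.05)]
    if len(k)>20:
        print(n,len(k),cv2.minEnclosingCircle(k[:,:2].astype(np.float32)),np.percentile(k[:,2],95))
        A=np.c_[2*k[:,:2],np.ones(len(k))];x=np.linalg.lstsq(A,(k[:,:2]**2).sum(1),rcond=None)[0];print('circ',x[:2],np.sqrt(x[2]+x[0]**2+x[1]**2))
E
python3 r.py
```

```text
[0.4525 0.3184 0.2132] [-0.0014  0.6701  0.7423 -0.0002] 0.039875196619165006
wrist 1473 ((0.47391945123672485, 0.38367927074432373), 0.049643926322460175) 0.04427071363536498
circ [0.4736 0.3837] 0.047100273737519564
scene 124 ((0.47159841656684875, 0.3827146887779236), 0.052952028810977936) 0.044689751888502376
circ [0.4727 0.3819] 0.048003265297296725
```

>>> arm_command(
  deltas=[
    [4.0,3.1,-0.9,0,0],
    [4.0,3.1,-0.8,2,0],
    [4.0,0,0,3,0],
    [4.0,0,0,3,0],
    [4.0,0,0,3,0],
    [4.0,0,0,2.5,0],
    [4.0,0,0,0.8,0],
    [4.0,0,0,0,0],
  ],
)

```text
time: 21.0
tool_pos: [0.4344, 0.3708, 0.0701]
tool_rot: [0.0, 0.675, 0.738, -0.001]
contact_force: [-0.9, -0.2, 0.2]
grip_width: 0.04
grasp_force: 0.0
```

>>> arm_command(
  deltas=[
    [4.0,0.9,-0.5,0,0],
    [4.0,0,0,1.2,0],
    [4.0,0,0,1.2,0],
    [4.0,0,0,1.2,0],
    [4.0,0,0,1.0,0],
    [4.0,0,0,0.7,0],
    [4.0,0,0,0,0],
    [4.0,0,0,0,0],
  ],
)

```text
time: 21.8
tool_pos: [0.4288, 0.3806, 0.0176]
tool_rot: [0.0, 0.674, 0.738, -0.0]
contact_force: [-0.0, -0.9, 0.4]
grip_width: 0.0402
grasp_force: 0.0
```

>>> arm_command(
  deltas=[
    [0.2,0,0,0.1,0],
    [0.2,0,0,0,0],
    [0.2,0,0,0,0],
    [0.2,0,0,0,0],
    [0.2,0,0,0,0],
    [0.2,0,0,0,0],
    [0.2,0,0,0,0],
  ],
)

```text
time: 22.5
tool_pos: [0.4284, 0.3812, 0.0183]
tool_rot: [-0.001, 0.674, 0.739, 0.0]
contact_force: [-3.7, -2.3, 14.2]
grip_width: 0.0096
grasp_force: 30.5
```

>>> arm_command(
  deltas=[
    [0.2,0,0,-0.5,0],
    [0.2,0,0,-1,0],
    [0.2,0,0,-2,0],
    [0.2,0,0,-2.5,0],
    [0.2,0,0,-2.5,0],
    [0.2,0,0,-2.5,0],
    [0.2,0,0,-1,0],
    [0.2,0,0,0,0],
  ],
)

```text
time: 23.3
tool_pos: [0.4282, 0.3812, 0.1376]
tool_rot: [-0.0, 0.674, 0.739, 0.001]
contact_force: [0.4, 0.5, -0.9]
grip_width: 0.0048
grasp_force: 29.8
```

```bash
cat > q.py <<'E'
from h import *
import sys
np.set_printoptions(precision=4,suppress=True)
s=status.observe();t=s['tool_pos'];q=s['tool_rot'];y=2*np.arctan2(q[2],q[1])-np.pi/2
print(t,'yaw',np.degrees(y),s['grip_width'],s['contact_force'])
ctr=t+.045*np.array([np.cos(y),np.sin(y),0])
for n in('wrist','top','scene'):
    p,d,i,T=grab(n);c=cloud(d,i,T).reshape(-1,3)
    if len(sys.argv)>1 and n=='scene': save(sys.argv[1],p)
    k=c[(np.hypot(*(c[:,:2]-ctr[:2]).T)<.06)&(abs(c[:,2]-t[2]-.027)<.012)&((c[:,:2]-t[:2])@[np.cos(y),np.sin(y)]>.03)]
    # rim = top points: fit plane to highest per-angle
    a=np.round(np.arctan2(k[:,1]-ctr[1],k[:,0]-ctr[0])/.15);R_=np.array([k[a==b][k[a==b][:,2].argmax()] for b in np.unique(a)])
    o=R_.mean(0);m=np.linalg.svd(R_-o)[2][2];m*=np.sign(m[2])
    A=np.c_[2*R_[:,:2],np.ones(len(R_))];x=np.linalg.lstsq(A,(R_[:,:2]**2).sum(1),rcond=None)[0]
    print(n,len(k),'n',m,'rim ctr',x[:2],np.sqrt(x[2]+x[0]**2+x[1]**2),o[2])
E
python3 q.py s8
```

```text
[0.4282 0.3812 0.1376] yaw 5.230515405527076 0.004798158666293703 [ 0.3768  0.5173 -0.8504]
wrist 57 n [-0.2385  0.8476  0.474 ] rim ctr [0.5798 0.1003] 0.35215598507434354 0.15446945349158886
top 2 n [-0.0992 -0.0011  0.9951] rim ctr [ 0.3315 -0.0554] 0.4147050585735239 0.15305606973555597q.py:13: RuntimeWarning: Mean of empty slice.
  o=R_.mean(0);m=np.linalg.svd(R_-o)[2][2];m*=np.sign(m[2])
  ret = ret.dtype.type(ret / rcount)
Traceback (most recent call last):
  File "q.py", line 13, in <module>
    o=R_.mean(0);m=np.linalg.svd(R_-o)[2][2];m*=np.sign(m[2])
                   ~~~~~~~~~~~~~^^^^^^
numpy.linalg.LinAlgError: 1-dimensional array given. Array must be at least two-dimensional
```

View pics/s8.png

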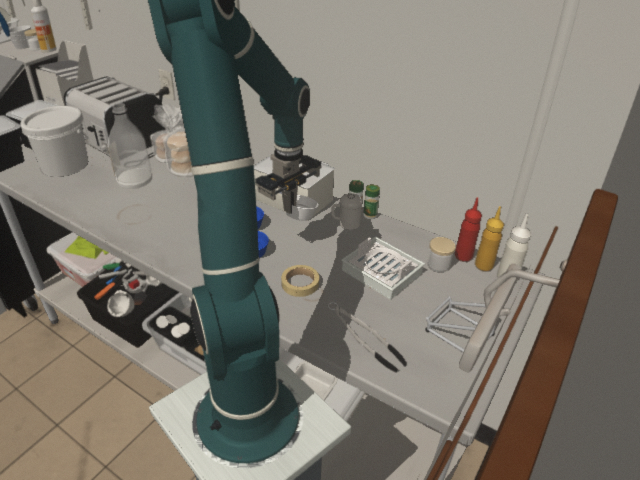

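The ramekin is off the table at (305,208), still in the fingers, but it may be tilted or slipped. Checking its points.

Run:
```python
from h import *
np.set_printoptions(precision=4,suppress=True)
s=status.observe();print(s['tool_pos'],s['grip_width'],s['grasp_force'])
p,d,i,T=grab('wrist');c=cloud(d,i,T);np.savez('/tmp/w9',p=p,c=c)
k=(abs(c[...,0]-.48)<.08)&(abs(c[...,1]-.383)<.08)&(c[...,2]>.05)&(c[...,2]<.17)&(p.min(2)>100);A=c[k];print(len(A),A.min(0),A.max(0))
print(np.histogram(A[:,2],bins=12))
ps,ds,i2,T2=grab('scene')
save('c9',np.hstack([cv2.resize(p,(400,300)),cv2.resize(ps[170:245,250:350],(400,300))]))
```

```text
[0.4274 0.3801 0.1354] 0.004740642873190068 29.754550745274173
16810 [0.4251 0.3526 0.05  ] [0.5599 0.463  0.1631]
(array([  63,   65,   70,   84,   88,  115, 4906, 5829, 3043, 1192,  609,
        746]), array([0.05  , 0.0594, 0.0689, 0.0783, 0.0877, 0.0971, 0.1066, 0.116 ,
       0.1254, 0.1348, 0.1443, 0.1537, 0.1631]))
```

View pics/c9.png

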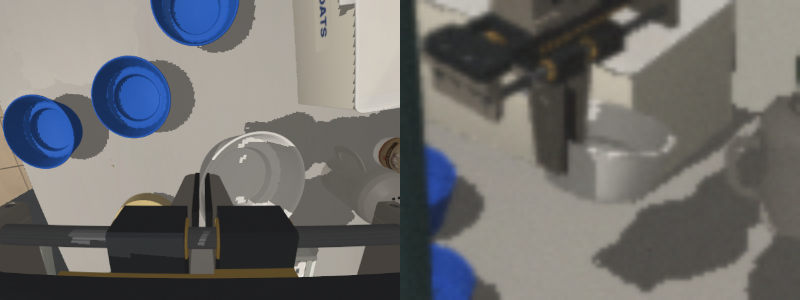

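```bash
cat > q2.py <<'E'
from h import *
np.set_printoptions(precision=4,suppress=True)
def rim(p,c,ctr,lo,hi):
    k=(np.hypot(c[...,0]-ctr[0],c[...,1]-ctr[1])<.068)&(c[...,2]>lo)&(c[...,2]<hi)&(p.min(2)>90)&(np.ptp(p,2) if 0 else (p.max(2).astype(int)-p.min(2)<40))
    A=c[k];a=np.round(np.arctan2(A[:,1]-ctr[1],A[:,0]-ctr[0])/.12)
    Q=np.array([A[a==b][A[a==b][:,2].argsort()[-3:]].mean(0) for b in np.unique(a) if (a==b).sum()>8])
    Q=Q[np.hypot(Q[:,0]-ctr[0],Q[:,1]-ctr[1])>.03]
    w=np.ones(len(Q),bool)
    for _ in range(6):
        o=Q[w].mean(0);m=np.linalg.svd(Q[w]-o)[2][2];m*=np.sign(m[2]);r=abs((Q-o)@m);w=r<max(.003,1.5*np.median(r))
    X=Q[w];B=np.c_[2*X[:,:2],np.ones(len(X))];x=np.linalg.lstsq(B,(X[:,:2]**2).sum(1),rcond=None)[0]
    print('rim n',w.sum(),len(Q),m,'o',o,'ctr',x[:2],np.sqrt(x[2]+(x[:2]**2).sum()))
    return Q
if __name__=='__main__':
    import sys
    s=status.observe();t=s['tool_pos'];q=s['tool_rot'];y=2*np.arctan2(q[2],q[1])-np.pi/2
    print(t,np.degrees(y),s['grip_width'],s['contact_force'])
    p,d,i,T=grab('wrist');c=cloud(d,i,T);ctr=t+.045*np.array([np.cos(y),np.sin(y),0])
    lo=t[2]-.025
    rim(p,c,ctr,lo,t[2]+.04)
E
python3 q2.py
python3 - <<'E'
from q2 import *
z=np.load('/tmp/w9.npz');c=z['c'];A=c[(np.hypot(c[...,0]-.474,c[...,1]-.384)<.025)&(c[...,2]>.1)&(c[...,2]<.15)]
w=np.ones(len(A),bool)
for _ in range(5):
    o=A[w].mean(0);m=np.linalg.svd(A[w][::5]-o)[2][2];m*=np.sign(m[2]);w=abs((A-o)@m)<.003
print('floor',w.sum(),len(A),m,o)
E
```

```text
[0.4277 0.3801 0.1353] 5.20626372259602 0.004207833735967389 [ 0.2844  0.4212 -0.6279]
rim n 37 45 [0.2803 0.0372 0.9592] o [0.4719 0.4015 0.1483] ctr [0.4726 0.3851] 0.04648398066673208
floor 4120 4802 [0.2477 0.0375 0.9681] [0.4716 0.3838 0.114 ]
```

The ramekin is held but tilted about 15° (its slanted wall has aligned to the pads), with the far side low. I'll carry it over the collar and level it by planting the far foot edge.

>>> arm_command(
  deltas=[
    [0.2,-1.5,0.4,0,0],
    [0.2,-3,0.7,0,0],
    [0.2,-3.6,0.8,0,0],
    [0.2,-3.6,0.8,0,0],
    [0.2,-3.6,0.8,0,0],
    [0.2,-3.6,0.8,0,0],
    [0.2,-3,0.8,0,0],
    [0.2,-2.5,0.6,0,0],
    [0.2,-1.5,0.4,0,0],
    [0.2,0,0,0,0],
  ],
)

```text
time: 24.6
tool_pos: [0.5133, 0.1243, 0.1367]
tool_rot: [0.001, 0.676, 0.737, -0.0]
contact_force: [-0.2, 0.1, -1.1]
grip_width: 0.0041
grasp_force: 29.8
```

```bash
python3 q2.py
```

```text
[0.5133 0.1243 0.1367] 4.8692757324056375 0.0041402349577279495 [-0.152   0.0903 -1.0572]
rim n 38 44 [0.2787 0.0324 0.9598] o [0.5585 0.1442 0.1496] ctr [0.5583 0.1291] 0.04647801740793695
```

>>> arm_command(
  deltas=[
    [0.2,0.2,0.9,0.5,0],
    [0.2,0,0,1.2,0],
    [0.2,0,0,1.5,0],
    [0.2,0,0,1.2,0],
    [0.2,0,0,0.8,0],
    [0.2,0,0,0.2,0],
    [0.2,0,0,0,0],
    [0.2,0,0,0,0],
  ],
)

```text
time: 25.45
tool_pos: [0.5219, 0.1311, 0.083]
tool_rot: [0.0, 0.674, 0.738, 0.0]
contact_force: [-0.1, 0.2, -2.6]
grip_width: 0.0046
grasp_force: 29.8
```

>>> arm_command(
  deltas=[
    [0.2,0,0,0.2,0],
    [0.2,0,0,0.2,0],
    [0.2,0,0,0.2,0],
    [0.2,0,0,0.1,0],
    [0.2,0,0,0,0],
  ],
)

```text
time: 25.95
tool_pos: [0.5215, 0.1311, 0.0755]
tool_rot: [-0.0, 0.674, 0.738, -0.0]
contact_force: [-0.0, 0.1, -1.5]
grip_width: 0.0044
grasp_force: 29.8
```

```bash
python3 q2.py
```

```text
[0.5215 0.1311 0.0755] 5.206527636631557 0.004416221748246314 [-0.0064  0.1204 -1.5181]
rim n 37 44 [0.2783 0.0323 0.9599] o [0.5656 0.1525 0.0887] ctr [0.5662 0.1362] 0.04656720413163339
```

>>> arm_command(
  deltas=[
    [0.2,-0.25,0,0.1,0],
    [0.2,0,0,0.2,0],
    [0.2,0,0,0.1,0],
    [0.2,0,0,0,0],
  ],
)

```text
time: 26.4
tool_pos: [0.5215, 0.1284, 0.0717]
tool_rot: [-0.0, 0.674, 0.738, -0.0]
contact_force: [-2.5, -0.8, 4.4]
grip_width: 0.0044
grasp_force: 30.0
```

Contact made. Pivoting the ramekin level about the planted edge.

>>> arm_command(
  deltas=[
    [0.2,0,-0.2,0.3,0],
    [0.2,0,-0.2,0.3,0],
    [0.2,0,-0.2,0.3,0],
    [0.2,0,0,0,0],
  ],
)

```text
time: 26.8
tool_pos: [0.5164, 0.1283, 0.0635]
tool_rot: [0.0, 0.674, 0.738, 0.001]
contact_force: [-4.6, -1.8, 11.1]
grip_width: 0.0061
grasp_force: 30.1
```

```bash
python3 q2.py
```

```text
[0.5164 0.1283 0.0635] 5.199443326600759 0.006108032460777761 [-4.6356 -1.7776 11.1168]
rim n 33 41 [0.1546 0.0143 0.9879] o [0.5666 0.1514 0.0816] ctr [0.5609 0.1322] 0.04754422784105774
```

Levelling well (15.5° to 9°). Continuing.

>>> arm_command(
  deltas=[
    [0.2,0,-0.1,0.3,0],
    [0.2,0,-0.1,0.3,0],
    [0.2,0,-0.1,0.3,0],
    [0.2,0,0,0,0],
  ],
)

```text
time: 27.25
tool_pos: [0.5121, 0.1279, 0.0545]
tool_rot: [-0.001, 0.674, 0.738, -0.0]
contact_force: [-8.9, -1.2, 15.5]
grip_width: 0.0081
grasp_force: 37.8
```

```bash
python3 q2.py
```

```text
[0.5121 0.1279 0.0545] 5.1995213386783465 0.008064959666202564 [-8.9408 -1.1877 15.5416]
rim n 36 41 [0.0365 0.0024 0.9993] o [0.5577 0.1493 0.0791] ctr [0.5559 0.1317] 0.04785198282434261
```

>>> arm_command(
  deltas=[
    [0.2,0,-0.05,0.2,0],
    [0.2,0,0,0,0],
    [2.5,0,0,0,0],
    [2.5,0,0,0,0],
    [2.5,0,0,0,0],
    [2.5,0,0,0,0],
  ],
)

```text
time: 27.9
tool_pos: [0.5081, 0.1276, 0.0521]
tool_rot: [-0.004, 0.674, 0.739, -0.003]
contact_force: [-14.0, -1.4, 19.1]
grip_width: 0.0244
grasp_force: 9.5
```

```bash
python3 q2.py
```

```text
[0.5081 0.1276 0.0521] 5.234505722576765 0.024441949995986353 [-13.9767  -1.433   19.0741]
rim n 34 43 [-0.0019 -0.0051  1.    ] o [0.5508 0.152  0.0784] ctr [0.5548 0.1314] 0.047781020521201596
```

>>> arm_command(
  deltas=[
    [2.5,0,0,-0.3,0],
    [2.5,0,0,-0.3,0],
  ],
)

```text
time: 28.15
tool_pos: [0.5129, 0.128, 0.058]
tool_rot: [0.0, 0.674, 0.739, 0.001]
contact_force: [1.4, 0.7, -1.2]
grip_width: 0.0251
grasp_force: 0.0
```

```bash
python3 q2.py
```

```text
[0.5129 0.128  0.058 ] 5.211109794665928 0.02508409287124836 [ 1.4443  0.6851 -1.1626]
rim n 35 45 [ 0.0034 -0.0018  1.    ] o [0.5514 0.1511 0.0785] ctr [0.5549 0.1312] 0.04806648029318571
```

Free of contact; the ramekin is level and centred. Retreating.

>>> arm_command(
  deltas=[
    [2.5,0,0,-1,0],
    [2.5,0,0,-2,0],
    [2.5,0,0,-3,0],
    [2.5,0,0,-4,0],
    [2.5,0,0,-4,0],
    [2.5,3,-0.5,-2,0],
    [2.5,4,-0.5,0,0],
    [2.5,4,-0.5,0,0],
    [2.5,3,0,0,0],
    [2.5,0,0,0,0],
  ],
)

```text
time: 29.2
tool_pos: [0.4835, 0.271, 0.218]
tool_rot: [-0.0, 0.671, 0.741, 0.001]
contact_force: [0.6, -0.7, 0.0]
grip_width: 0.0247
grasp_force: 0.0
```

```bash
python3 m.py x x; python3 pl.py
python3 - <<'E'
from q2 import *
for n in('top','scene','wrist'):
    z=np.load('/tmp/m_'+n+'.npz');c=z['c'];print(n)
    try: rim(z['p'],c,(.556,.132),.068,.095)
    except Exception as e: print(e)
    k=c[(np.hypot(c[...,0]-.645,c[...,1]-.357)<.06)&(c[...,2]>.09)&(c[...,2]<.12)];j=c[(np.hypot(c[...,0]-.70,c[...,1]-.043)<.06)&(c[...,2]>.07)&(c[...,2]<.09)]
    print('shaker',k.mean(0) if len(k) else '', 'jar',j.mean(0) if len(j) else '')
    f=c[(np.hypot(c[...,0]-.556,c[...,1]-.132)<.025)];print('floor',np.median(f,0) if len(f) else '')
p=np.load('/tmp/m_top.npz')['p'];s=np.load('/tmp/m_scene.npz')['p']
save('c10',np.hstack([cv2.resize(p[175:255,328:408],(400,400),interpolation=cv2.INTER_CUBIC),cv2.resize(s[220:300,340:420],(400,400),interpolation=cv2.INTER_CUBIC)]))
E
```

```text
[0.4835 0.271  0.218 ] [-0.0003  0.6715  0.741   0.0007] [ 0.5589 -0.6875  0.0475] [-1.0788  0.3325  0.6293  1.8707 -0.2303  1.0096 -0.2538]
wrist 3291 (np.int64(1669), array([ 0.005 , -0.0048,  1.    ]), array([0.5476, 0.1607, 0.0345]), array([0.492 , 0.0933, 0.0308]), array([0.6253, 0.19  , 0.0371]))
top 1343 (np.int64(365), array([-0.0103, -0.2005,  0.9796]), array([0.5555, 0.1279, 0.044 ]), array([0.4813, 0.0863, 0.0325]), array([0.6387, 0.1727, 0.055 ]))
scene 1331 (np.int64(357), array([-0.2097, -0.0342,  0.9772]), array([0.5405, 0.1369, 0.0405]), array([0.4803, 0.0853, 0.03  ]), array([0.5995, 0.1899, 0.0548]))
top
too many indices for array: array is 1-dimensional, but 2 were indexed
shaker [0.6479 0.3568 0.1006] jar [0.7027 0.0459 0.0789]
floor [0.5434 0.1315 1.056 ]
scene
rim n 2 2 [ 0.0016 -0.0065  1.    ] o [0.5734 0.1509 0.0765] ctr [ 0.2929 -0.1685] 0.42660478123307677
shaker [0.6438 0.3519 0.0985] jar [0.6969 0.0413 0.0772]
floor [ 0.5576  0.1353 -0.6238]
wrist
rim n 12 12 [ 0.0273 -0.0428  0.9987] o [0.5286 0.1375 0.0772] ctr [0.5599 0.1219] 0.05650152249405314
shaker [0.6436 0.3587 0.1   ] jar [0.7341 0.0566 0.0783]
floor
```

View pics/c10.png

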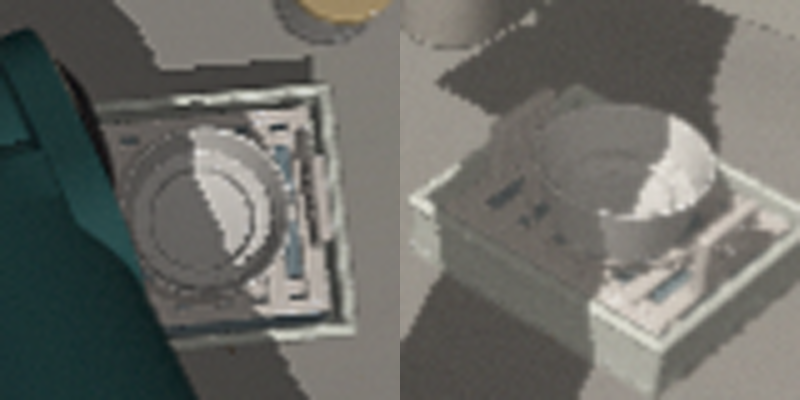

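The spacer lies flat in the pan with the ramekin upright in its collar at (200,220), rim at z≈0.077. The jar and shaker haven't moved. Handing in.

```bash
python3 -c "
from bench import ticket;print(ticket.finish_job())"
```

```text
the job is handed in; nothing more can be done
None
```

I handed the job in at about 29 s: the spacer lies flat on the cold pack, collar up, and the ramekin stands level inside the collar, with the jar and shaker unmoved; seating the spacer briefly read 40.4 N at the wrist, and no verdict came back.

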